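# Set the coffee grinder by counting clicks on its blank selector

## Robot

A 6-joint arm with a two-finger parallel gripper is mounted at the origin on a cart in front of the work surface, level with it; the furniture and walls round the work are solid. World frame = base frame: x ahead of the robot, y to its left, z up, the work surface at z = 0. Lengths are in m, angles in rad, forces in N, time in s.
With the tool pointing down it reaches from about 0.35 to 0.975 m from the base axis. Payload 4.9 kg.
Tool frame: the origin (TCP) lies at the very end of the fingers, on their centre line; the grasp point (between the pads) lies 19 mm behind it (ctrl.grasp_offset is the distance from the TCP to the grasp point, in m); z points along the fingers, y is the line along which they close (so a half turn about z gives the same grasp; the last joint's range is limited). The gripper opens to 85 mm and grips with 20 to 120 N. Pads are 22 mm wide; open, the fingers measure 114 mm over their backs; the gripper's body (76 mm by 85 mm) begins 54 mm behind the grasp point. The pads swing forward as they close: fully open they stand 13 mm farther back than shut.
Start: joints at [1.129, 0.053, 1.613, -0, 1.476, -0.119], TCP at [0.198, 0.593, 0.231] pointing down, gripper open.
Joint ranges: [-3.01, 3.01], [-1.01, 2.22], [0.06, 2.58], [-1.02, 4.17], [0.09, 2.62], [-3.14, 3.14]. Speed limits (rad/s): [2.57, 2.57, 3.14, 3.14, 3.14, 3.14].

## Interface

Orientations are given as a rotation vector (axis times angle).
In Python, from station import ctrl, optics gives the robot as it stands.
- The arm moves only by the shell command python3 -m handwheel 'ROWS' [OPENING] [FORCE]. ROWS is JSON, a list of rows, each an object of numbers: "tx", "ty", "tz": the shift along the tool's x, y, z in mm; "roll": the turn about the tool's z in rad. A call has 1 to 12 rows; each row shifts and turns the commanded pose from where the row before left it, along the tool's axes as they then stand; what a row does not reach is not made up. A row lasts 1/12 s, in which the tool goes at most 41.7 mm and 7.16 degrees, less where a joint would pass 70% of its speed; a pose out of reach is approached as far as the arm can. A call with a gripper value outside its range is refused whole. OPENING is the finger opening in mm, from 0 to 85.4, set as the call begins (- or left out, the last holds). The fingers move at their own pace and stop on an object; FORCE is the grip in N (left out, the last holds). Time passes only in rows, so rows that do not move let the fingers close. It gives the time, the measured TCP pose, the force, the opening and the grip force at its end, in the units of the state.
- ctrl.get_obs(): the state, without advancing time (a new reading comes with each control period).
- optics.get_image(name): name is "scene" or "top"; returns (picture, depth): 384x512x3 uint8, red, green, blue; 384x512 float32, m along the optical axis (not along the pixel's ray), 0 where there is no reading.
- optics.camera_params(name): a dict with "mtx" (3x3 intrinsics, pixels), "k1" (the pictures are not rectified: a ray, as slopes to the right and down, at radius r is drawn at 1 + k1 r^2 times it, then the intrinsics apply), "extrinsics" (4x4, takes a point from camera to world coordinates). Camera axes: x right, y down, z forward; pixel columns grow to the right and rows downward; lengths in m; the calibration is good to about 2 mm. A picture is of the moment at which its call begins. camera_params takes no time and is no camera call.
- ctrl.finish_job(): hands the job in; it is judged then, once.
The state is a dict: "t": time; "q": joint angles; "dq": joint speeds; "effort": joint torques, N m; "tool_pos": TCP position; "tool_rot": TCP orientation; "contact_force": force on the tool from outside, world axes, zero at the start; "wrist_torque": the same for the moment, N m; "opening": finger opening in m; "grip_force": force on a finger pad.
Only numpy, scipy, OpenCV 4.12 (cv2) and the standard library are available. Lean on these libraries where they do the work, as an engineer would, in place of code of your own. Each camera call takes 0.05 s, during which the arm holds its last target. There are 200 camera calls.

## Task

Set the coffee grinder for the cafetiere: its round grind selector has no markings, so turn it anticlockwise (seen from above) back to its end stop without forcing it past the stop, then turn it clockwise exactly four clicks and let go with it resting in the fourth notch. Then press the red start button fully down and let it come up again, leaving the cup, jars and teaspoon where they stand.

Things in the scene. Friction and masses are not known exactly. Their poses are not given: they have to be found in the camera images.
- grinder: coffee grinder, fixed on the worktop: grey box 150 (x) x 230 (y) x 75 mm high, drawer with bar handle on its front (-x). On its deck, 75 mm up: bean hopper with black lid (96 mm across, 55 mm high, at x +22, y +58 mm), round black selector knob on a steel plate (x -18, y -58), red start button (x -48, y +58). Origin: centre of its underside
- selector_axis (a point): grip point on the selector's vertical axis, 30 mm above the grinder's deck; it does not turn with the knob. The knob is an unmarked upright black cylinder 45 mm across (54 mm in its lowest 7 mm), its top 40 mm above the deck; it can be gripped from above at any yaw and turned about this axis
- selector_top (a point): centre of the knob's top. Notches 0 (anticlockwise end) to 9; starts in one of 5 to 9. They lie unevenly, 0.25 to 0.40 rad apart (3.1 rad in all), so angles do not tell the count. Leaving a notch takes 0.15 to 0.3 N m; past the crest the knob pulls itself on with about as much, then drops into the next notch and resists again. Let go, it settles in the nearest notch
- selector_foot (a point): point on the selector's axis at deck height. The end stop at notch 0 is springy: turned on past notch 0 the knob pushes back with 0.45 N m at 0.06 rad and 1 N m at 0.2 rad, so 0.4 N m or more (never met between notches) means the stop is reached; at 1 N m, 0.2 rad past notch 0, it takes damage. Let go, the knob comes back to notch 0
- burr (a joint): shift of the burr carriage inside the grinder, driven by the selector: 0.00005 m per rad of clockwise turning, about 0 at notch 0, 0.000055 m at notch 4, -0.00001 m when the stop is forced. A click is far smaller than the noise of the reading, so it cannot be used to count
- start_top (a point): centre of the top face of the red round start button, 26 mm across, on the grinder's deck
- start (a joint): travel of the start button: 0 up, 0.006 m fully down; sprung, about 4 N to push it down, comes up by itself
- cup_b: small grey espresso cup with a brass handle, 60 x 81 x 63 mm, standing on the worktop left of the grinder; origin at its underside
- honey: honey jar, 58 x 62 x 99 mm, between the grinder and the tall fridge housing at the right; origin at its underside
- spice: spice jar with a green lid, 46 mm across, 106 mm high, right of the grinder; origin at its underside
- teaspoon: steel teaspoon, 130 x 26 x 11 mm, lying on the worktop at the left; origin at the centre of its underside

How it is judged:
By the outcome, as a careful person would: the job done as asked, in the order asked, and still so for the second after the job is handed in, with the robot touching nothing.
It also fails if it takes over 72 s, if anything falls off the work surface, if the arm or the gripper's body presses on something with over 40 N, if the wrist force passes 120 N, or if a joint passes its speed limit or range.

## Working session

There is one attempt and no reset: what is moved stays moved. The work goes in short steps, Python scripts to look and compute and a shell command to move; the robot and the scene stay as the last step left them, time stands still between calls to the robot, and variables do not carry over. Pictures are saved under pics/ and viewed, at most 10 in all, crops included, and the job is handed in when it is done.

```bash
mkdir -p pics; ls
python3 - <<'E'
from station import ctrl, optics
import cv2
print(ctrl.get_obs(), ctrl.grasp_offset)
for n in("scene","top"):
    im,d=optics.get_image(n); cv2.imwrite(f"pics/{n}0.png",im[:,:,::-1])
    import numpy as np; np.savez(f"{n}0.npz",im=im,d=d)
    print(optics.camera_params(n))
a=[cv2.imread(f"pics/{n}0.png") for n in("scene","top")]
E
```

```text
pics
{'t': 0.0, 'q': array([ 1.12898953e+00,  5.33645079e-02,  1.61430339e+00, -1.45475452e-05,
        1.47602405e+00, -1.19006749e-01]), 'dq': array([-0.00035591, -0.00080135,  0.00012281, -0.00095692, -0.0007288 ,
       -0.00057516]), 'effort': array([-8.65181737e-04, -3.93684196e+01, -3.70174563e+01, -2.20606521e-04,
        6.90620931e-03, -1.85398108e-06]), 'tool_pos': array([0.19799884, 0.59213933, 0.23005269]), 'tool_rot': array([-0.504761  , -3.10020129,  0.00317448]), 'contact_force': array([-0.0732682 , -0.43204829, -0.23128278]), 'wrist_torque': array([-0.0155994 ,  0.01782279, -0.00184244]), 'grip_force': 0.0, 'opening': 0.08517949354952584} 0.0187
{'mtx': array([[414.45391964,   0.        , 256.96930514],
       [  0.        , 414.45391964, 193.4792689 ],
       [  0.        ,   0.        ,   1.        ]]), 'k1': 0.05157881996061918, 'extrinsics': array([[-0.89857109, -0.2080197 ,  0.38639073,  0.01165599],
       [-0.43881952,  0.43141235, -0.78823906,  1.17034189],
       [-0.00272448, -0.87784463, -0.47893777,  0.74606035],
       [ 0.        ,  0.        ,  0.        ,  1.        ]])}
{'mtx': array([[385.51326978,   0.        , 257.04848275],
       [  0.        , 385.51326978, 195.24071881],
       [  0.        ,   0.        ,   1.        ]]), 'k1': -0.07478528863946131, 'extrinsics': array([[ 0.28941352, -0.84861418,  0.44282479, -0.11180127],
       [-0.95719078, -0.25413075,  0.13857624, -0.10972138],
       [-0.00506236, -0.46397364, -0.88583454,  1.3945708 ],
       [ 0.        ,  0.        ,  0.        ,  1.        ]])}
```

View pics/scene0.png

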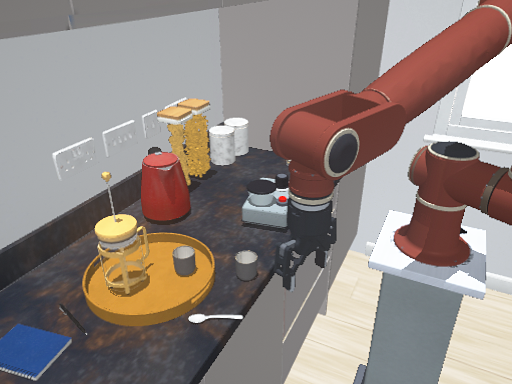

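View pics/top0.png

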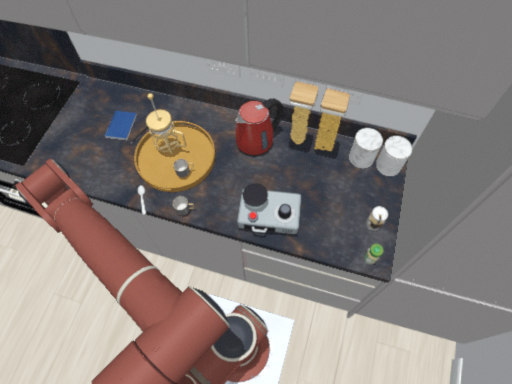

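The scene view shows the grinder at about (268,207), its knob at about (282,181) and its red button at (282,199). The top view shows the knob at about (285,211), the button at (253,217) and the hopper at (256,195). I'll enlarge both.

Run:
```python
import cv2, numpy as np
a=cv2.imread("pics/scene0.png")[165:235,235:305]; b=cv2.imread("pics/top0.png")[175:245,230:310]
a=cv2.resize(a,None,fx=5,fy=5,interpolation=cv2.INTER_CUBIC); b=cv2.resize(b,None,fx=5,fy=5,interpolation=cv2.INTER_CUBIC)
cv2.imwrite("pics/crop0.png",np.hstack([a,b]))
```

```text
(no output)
```

View pics/crop0.png

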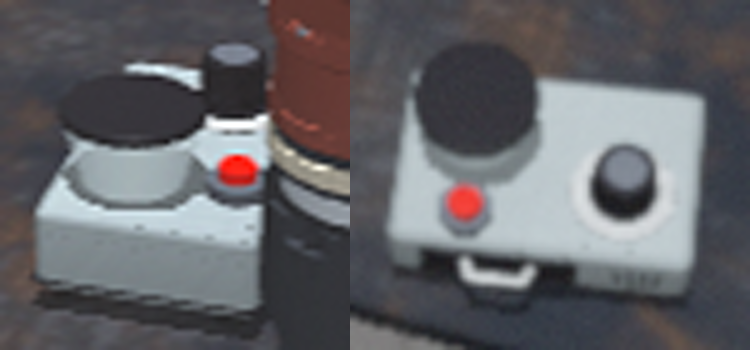

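In the crop, the scene view puts the knob top at px (282.0,175.4), the button top at (282.4,197.6) and the lid at (261,186). The top view puts the knob top at (285.2,208.2), the button at (252.6,215.2) and the lid at (255,194.2). Next I triangulate and check against depth.

```bash
cat > h.py <<'E'
import numpy as np, cv2
from station import ctrl, optics
def ray(n,u,v):
    p=optics.camera_params(n); K=p["mtx"]; T=p["extrinsics"]
    s=cv2.undistortPoints(np.array([[[u,v]]],float),K,np.array([p["k1"],0,0,0.])).ravel()
    return T[:3,3], T[:3,:3]@np.array([s[0],s[1],1.])
def tri(a,b):
    (o,d),(p,e)=ray("scene",*a),ray("top",*b)
    s=np.linalg.lstsq(np.c_[d,-e],p-o,rcond=None)[0]
    A,B=o+s[0]*d,p+s[1]*e
    return (A+B)/2,np.linalg.norm(A-B)
def dep(n,d,u,v,r=1):
    z=np.median(d[int(round(v))-r:int(round(v))+r+1,int(round(u))-r:int(round(u))+r+1]); o,k=ray(n,u,v); return o+z*k
E
python3 - <<'E'
from h import *
np.set_printoptions(precision=4,suppress=True)
ds,dt=np.load("scene0.npz")["d"],np.load("top0.npz")["d"]
for n,a,b in[("knob",(282.0,175.4),(285.2,208.2)),("btn",(282.4,197.6),(252.6,215.2)),("lid",(261,186.2),(255,194.2))]:
    print(n,*tri(a,b),dep("scene",ds,*a),dep("top",dt,*b))
# grinder deck from depth of top: points 60<z<90
im=np.load("top0.npz")["im"]
P=[]
for v in range(175,245):
    for u in range(230,312):
        p=dep("top",dt,u,v,0)
        if .068<p[2]<.082: P.append(p)
P=np.array(P,np.float32); r=cv2.minAreaRect((P[:,:2]*1000)); print(len(P),P[:,2].mean(),r)
# obstacles: everything higher than deck near the grinder, ids via top view
for n,u,v in [("spice",376,250),("honey",379,213),("kettle",255,112)]: print(n,dep("top",dt,u,v))
E
```

```text
knob [ 0.5033 -0.0249  0.1149] 0.005052279564226778 [ 0.5001 -0.023   0.115 ] [ 0.5062 -0.0244  0.1146]
btn [0.4529 0.0853 0.0935] 0.0016239874822204013 [0.4496 0.0915 0.097 ] [0.4525 0.085  0.0965]
lid [0.5239 0.0973 0.1247] 0.0018899892047214378 [0.5197 0.1043 0.1284] [0.5231 0.0969 0.1285]Traceback (most recent call last):
  File "<stdin>", line 11, in <module>
  File "h.py", line 13, in dep
    z=np.median(d[int(round(v))-r:int(round(v))+r+1,int(round(u))-r:int(round(u))+r+1]); o,k=ray(n,u,v); return o+z*k
                                                                                             ~~~^^^^^^^
  File "h.py", line 4, in ray
    p=optics.camera_params(n); K=p["mtx"]; T=p["extrinsics"]
ValueError: time passes only in moves, steps and waits
```

```bash
sed -i 's/^def ray/import functools\n@functools.lru_cache\ndef par(n): return optics.camera_params(n)\ndef ray/; s/p=optics.camera_params(n)/p=par(n)/' h.py
python3 - <<'E'
from h import *
np.set_printoptions(precision=4,suppress=True)
ds,dt=np.load("scene0.npz")["d"],np.load("top0.npz")["d"]
P=[]
for v in range(175,245):
    for u in range(230,312):
        p=dep("top",dt,u,v,0)
        if .068<p[2]<.082: P.append(p)
P=np.array(P,np.float32); r=cv2.minAreaRect((P[:,:2]*1000)); print(len(P),np.median(P[:,2]),r)
Q=[]
for v in range(197,222):
    for u in range(274,296):
        p=dep("top",dt,u,v,0)
        if .111<p[2]<.122: Q.append(p)
Q=np.array(Q,np.float32); print("knobtop",len(Q),Q.mean(0),cv2.minEnclosingCircle(Q[:,:2]))
for n,u,v in [("spice",376,250),("honey",379,213),("kettle",255,112)]: print(n,dep("top",dt,u,v))
# rigid fit of features
L=np.array([[-18,-58],[-48,58],[22,58]])/1e3; W=np.array([[.5048,-.0247],[.4527,.0852],[.5235,.0971]])
l,w=L-L.mean(0),W-W.mean(0); th=np.arctan2((l[:,0]*w[:,1]-l[:,1]*w[:,0]).sum(),(l*w).sum())
R=np.array([[np.cos(th),-np.sin(th)],[np.sin(th),np.cos(th)]]); print(th,W.mean(0)-R@L.mean(0),(R@L.T).T+W.mean(0)-R@L.mean(0))
import scipy.spatial.transform as s
M=s.Rotation.from_rotvec([-0.504761,-3.10020129,0.00317448]).as_matrix(); print(M)
E
```

```text
1410 0.075521156 ((509.45855712890625, 34.38927459716797), (149.43255615234375, 229.50503540039062), 10.955000877380371)Traceback (most recent call last):
  File "<stdin>", line 15, in <module>
cv2.error: OpenCV(4.12.0) /io/opencv/modules/imgproc/src/shapedescr.cpp:201: error: (-215:Assertion failed) count >= 0 && (depth == CV_32F || depth == CV_32S) in function 'minEnclosingCircle'
```

```bash
cat > o.py <<'E'
from station import ctrl
import numpy as np
from scipy.spatial.transform import Rotation as R
o=ctrl.get_obs(); M=R.from_rotvec(o["tool_rot"]).as_matrix()
print("t%.2f"%o["t"],"q",o["q"].round(3),"pos",o["tool_pos"].round(4),"yaw %.3f tilt %.3f"%(np.arctan2(M[1,0],M[0,0]),np.arccos(-M[2,2])),"F",o["contact_force"].round(1),"T",o["wrist_torque"].round(3),"op %.4f g %.1f"%(o["opening"],o["grip_force"]))
E
python3 -m handwheel '[{"roll":0.12},{"roll":0.12},{"roll":0.12},{"roll":0.12}]'; python3 o.py
```

```text
t0.10 q [ 1.129  0.053  1.614  0.     1.476 -0.119] pos [0.198  0.5922 0.2302] yaw 2.819 tilt 0.002 F [ 0.7  0.4 -0.3] T [ 0.053  0.013 -0.015] op 0.0856 g 0.0$[0]: bad value
```

```bash
python3 -m handwheel '[{"tx":0,"ty":0,"tz":0,"roll":0.12},{"tx":0,"ty":0,"tz":0,"roll":0.12},{"tx":0,"ty":0,"tz":0,"roll":0.12},{"tx":0,"ty":0,"tz":0,"roll":0.12}]'; python3 o.py
```

```text
t: 0.43
tool_pos: [0.1981, 0.5924, 0.2305]
tool_rot: [1.236, 2.888, -0.002]
contact_force: [0.1, 0.6, 0.6]
opening: 0.0853
grip_force: 0.0
t0.43 q [ 1.129  0.053  1.614 -0.     1.476  0.367] pos [0.1981 0.5924 0.2305] yaw 2.333 tilt 0.001 F [0.1 0.6 0.6] T [ 0.018 -0.015 -0.002] op 0.0853 g 0.0
```

```bash
python3 -m handwheel '[{"tx":0,"ty":0,"tz":0,"roll":0.12},{"tx":0,"ty":0,"tz":0,"roll":0.12},{"tx":0,"ty":0,"tz":0,"roll":0.12},{"tx":0,"ty":0,"tz":0,"roll":0.12},{"tx":0,"ty":0,"tz":0,"roll":0.12},{"tx":0,"ty":0,"tz":0,"roll":0.12},{"tx":0,"ty":0,"tz":0,"roll":0.12},{"tx":0,"ty":0,"tz":0,"roll":0.12},{"tx":0,"ty":0,"tz":0,"roll":0.12},{"tx":0,"ty":0,"tz":0,"roll":0.12},{"tx":0,"ty":0,"tz":0,"roll":0.12},{"tx":0,"ty":0,"tz":0,"roll":0.12}]' >/dev/null
python3 -m handwheel '[{"tx":0,"ty":0,"tz":0,"roll":0.12},{"tx":0,"ty":0,"tz":0,"roll":0.12},{"tx":0,"ty":0,"tz":0,"roll":0.12},{"tx":0,"ty":0,"tz":0,"roll":0.12},{"tx":0,"ty":0,"tz":0,"roll":0.12},{"tx":0,"ty":0,"tz":0,"roll":0.12},{"tx":0,"ty":0,"tz":0,"roll":0.12},{"tx":0,"ty":0,"tz":0,"roll":0.058}]' > /dev/null
python3 o.py
```

```text
t2.10 q [ 1.129  0.053  1.614 -0.     1.476  2.704] pos [0.1981 0.5924 0.2305] yaw -0.004 tilt 0.001 F [-0.7 -0.1 -0.2] T [-0.022 -0.002 -0.007] op 0.0853 g 0.0
```

```bash
python3 -m handwheel '[{"tx":14,"ty":28,"tz":0,"roll":0},{"tx":14,"ty":28,"tz":0,"roll":0},{"tx":14,"ty":28,"tz":0,"roll":0},{"tx":14,"ty":28,"tz":0,"roll":0},{"tx":14,"ty":28,"tz":0,"roll":0},{"tx":14,"ty":28,"tz":0,"roll":0},{"tx":14,"ty":28,"tz":0,"roll":0},{"tx":14,"ty":28,"tz":0,"roll":0},{"tx":14,"ty":28,"tz":0,"roll":0},{"tx":14,"ty":28,"tz":0,"roll":0},{"tx":14,"ty":28,"tz":0,"roll":0}]' >/dev/null; python3 o.py
python3 -m handwheel '[{"tx":14,"ty":28,"tz":0,"roll":0},{"tx":14,"ty":28,"tz":0,"roll":0},{"tx":14,"ty":28,"tz":0,"roll":0},{"tx":14,"ty":28,"tz":0,"roll":0},{"tx":14,"ty":28,"tz":0,"roll":0},{"tx":14,"ty":28,"tz":0,"roll":0},{"tx":14,"ty":28,"tz":0,"roll":0},{"tx":14,"ty":28,"tz":0,"roll":0},{"tx":14,"ty":28,"tz":0,"roll":0},{"tx":14,"ty":28,"tz":0,"roll":0},{"tx":12,"ty":28,"tz":0,"roll":0},{"tx":0,"ty":0,"tz":0,"roll":0}]' > /dev/null
python3 o.py
python3 - <<'E'
from h import *
im,d=optics.get_image("scene"); im2,d2=optics.get_image("top")
np.savez("b.npz",s=im,t=im2,ds=d,dt=d2)
a=cv2.resize(im[130:230,220:330],None,fx=3.6,fy=5,interpolation=cv2.INTER_CUBIC);b=cv2.resize(im2[165:265,220:330],None,fx=3.6,fy=5,interpolation=cv2.INTER_CUBIC)
cv2.imwrite("pics/b.png",np.hstack([a,b])[:,:,::-1])
E
```

```text
t3.02 q [ 0.512 -0.381  1.998  0.     1.526  2.082] pos [0.3526 0.2833 0.2309] yaw 0.001 tilt 0.000 F [ 0.9 -1.1 -0.5] T [-0.01  -0.005 -0.002] op 0.0852 g 0.0
t4.02 q [-0.199 -0.236  1.884 -0.002  1.494  1.376] pos [ 0.5057 -0.027   0.2307] yaw -0.004 tilt 0.002 F [-0.   0.1 -0.2] T [ 0.024  0.06  -0.034] op 0.0854 g 0.0
```

View pics/b.png

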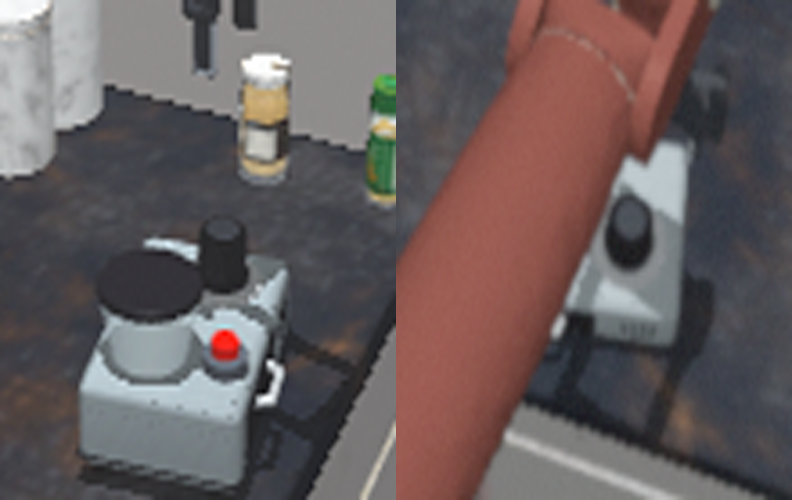

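The scene view now shows the knob unobscured, with its top at about px (281.6,175.2). The top view puts it at about (284.5,207.7), which agrees with the earlier reading. I'll refine it with depth fits from both views.

Run:
```python
from h import *
np.set_printoptions(precision=4,suppress=True)
z=np.load("b.npz"); t0=np.load("top0.npz")["d"]
for n,d,(u0,u1,v0,v1) in[("top",t0,(272,298,195,225)),("scene",z["ds"],(270,295,165,195))]:
    P=np.array([dep(n,d,u,v,0) for v in range(v0,v1) for u in range(u0,u1)])
    h=P[(P[:,2]>.108)&(P[:,2]<.122)&(np.hypot(P[:,0]-.503,P[:,1]+.025)<.035)]
    c,r=cv2.minEnclosingCircle(h[:,:2].astype(np.float32)); print(n,len(h),np.median(h[:,2]),h.mean(0),c,r)
P=np.array([dep("scene",z["ds"],u,v,0) for v in range(165,235) for u in range(235,305)])
h=P[(P[:,2]>.070)&(P[:,2]<.081)]; print(len(h),cv2.minAreaRect((h[:,:2]*1000).astype(np.float32)))
print(tri((281.6,175.2),(284.5,207.7)))
```

```text
top 117 0.11495612432266977 [ 0.5016 -0.0254  0.1149] (0.5032854080200195, -0.02548813819885254) 0.024398578330874443
scene 78 0.11408465287038616 [ 0.5012 -0.0152  0.1135] (0.5046352744102478, -0.01738591678440571) 0.024148831143975258
714 ((509.20733642578125, 40.95256805419922), (145.92410278320312, 229.66891479492188), 9.173048973083496)
(array([ 0.5036, -0.022 ,  0.1169]), np.float64(0.005006033095093434))
```

```bash
python3 -m handwheel '[{"tx":-2,"ty":-3.5,"tz":10,"roll":0},{"tx":0,"ty":0,"tz":20,"roll":0},{"tx":0,"ty":0,"tz":20,"roll":0},{"tx":0,"ty":0,"tz":20,"roll":0},{"tx":0,"ty":0,"tz":15,"roll":0},{"tx":0,"ty":0,"tz":15,"roll":0},{"tx":0,"ty":0,"tz":15,"roll":0},{"tx":0,"ty":0,"tz":10,"roll":0},{"tx":0,"ty":0,"tz":10,"roll":0},{"tx":0,"ty":0,"tz":5,"roll":0},{"tx":0,"ty":0,"tz":2,"roll":0},{"tx":0,"ty":0,"tz":0,"roll":0}]' >/dev/null; python3 o.py
python3 -m handwheel '[{"tx":0,"ty":0,"tz":0,"roll":0},{"tx":0,"ty":0,"tz":0,"roll":0}]' 52 20 >/dev/null; python3 o.py
python3 -m handwheel '[{"tx":0,"ty":0,"tz":0,"roll":0},{"tx":0,"ty":0,"tz":0,"roll":0}]' 48 20 >/dev/null; python3 o.py
```

```text
t5.12 q [-0.186 -0.107  2.018  0.     1.232  1.383] pos [ 0.5026 -0.0193  0.0891] yaw 0.001 tilt 0.000 F [-0.4 -0.3 -0.2] T [-0.016 -0.005  0.025] op 0.0854 g 0.0
t5.28 q [-0.187 -0.108  2.016  0.     1.232  1.383] pos [ 0.5035 -0.0197  0.0903] yaw 0.001 tilt 0.002 F [-0.1  0.3  0.4] T [-0.004  0.034 -0.01 ] op 0.0638 g 0.0
t5.45 q [-0.188 -0.108  2.016 -0.003  1.232  1.383] pos [ 0.5034 -0.021   0.0905] yaw 0.001 tilt 0.004 F [-0.1 -4.9  3. ] T [-0.818  0.075 -0.006] op 0.0481 g 2.4
```

```bash
python3 -m handwheel '[{"tx":0,"ty":2.5,"tz":2,"roll":0},{"tx":0,"ty":0,"tz":0,"roll":0}]' 52 20 >/dev/null; python3 o.py
python3 -m handwheel '[{"tx":0,"ty":0,"tz":0,"roll":0},{"tx":0,"ty":0,"tz":0,"roll":0}]' 46 20 >/dev/null; python3 o.py
python3 -m handwheel '[{"tx":0,"ty":0,"tz":0,"roll":0},{"tx":0,"ty":0,"tz":0,"roll":0},{"tx":0,"ty":0,"tz":0,"roll":0}]' 40 30 >/dev/null; python3 o.py
```

```text
t5.62 q [-0.192 -0.104  2.018  0.     1.228  1.378] pos [ 0.5028 -0.0223  0.0873] yaw 0.000 tilt 0.000 F [ 0.3 -0.  -0.8] T [ 0.005 -0.016  0.005] op 0.0520 g 0.0
t5.78 q [-0.192 -0.104  2.018 -0.     1.228  1.378] pos [ 0.5026 -0.0221  0.0872] yaw 0.001 tilt 0.000 F [-0.9 -0.7 -0.5] T [-0.102  0.013 -0.003] op 0.0458 g 0.4
t6.03 q [-1.920e-01 -1.050e-01  2.018e+00 -1.000e-03  1.228e+00  1.378e+00] pos [ 0.5026 -0.0226  0.0875] yaw 0.001 tilt 0.001 F [-2.1 -4.2  3.1] T [-0.754  0.359 -0.046] op 0.0436 g 31.0
```

```bash
cat > c.py <<'E'
import sys
from station import ctrl
import numpy as np
from scipy.spatial.transform import Rotation as R
o=ctrl.get_obs(); M=R.from_rotvec(o["tool_rot"]).as_matrix(); T=o["wrist_torque"][2]
print("t%.2f yaw %.3f q6 %.3f Tz %.3f F"%(o["t"],np.arctan2(M[1,0],M[0,0]),o["q"][5],T),o["contact_force"].round(1),"g %.0f"%o["grip_force"])
sys.exit(int(abs(T)>float(sys.argv[1]) or np.abs(o["contact_force"]).max()>25))
E
python3 -m handwheel '[{"tx":0,"ty":0.4,"tz":0,"roll":0},{"tx":0,"ty":0,"tz":0,"roll":0}]' 40 45 >/dev/null; python3 c.py 0.38 &&
python3 -m handwheel '[{"tx":0,"ty":0,"tz":0,"roll":-0.03},{"tx":0,"ty":0,"tz":0,"roll":-0.03}]' >/dev/null && python3 c.py 0.38 &&
python3 -m handwheel '[{"tx":0,"ty":0,"tz":0,"roll":-0.03},{"tx":0,"ty":0,"tz":0,"roll":-0.03}]' >/dev/null && python3 c.py 0.38 &&
python3 -m handwheel '[{"tx":0,"ty":0,"tz":0,"roll":-0.03},{"tx":0,"ty":0,"tz":0,"roll":-0.03}]' >/dev/null && python3 c.py 0.38 &&
python3 -m handwheel '[{"tx":0,"ty":0,"tz":0,"roll":-0.03},{"tx":0,"ty":0,"tz":0,"roll":-0.03}]' >/dev/null && python3 c.py 0.38 &&
python3 -m handwheel '[{"tx":0,"ty":0,"tz":0,"roll":-0.03},{"tx":0,"ty":0,"tz":0,"roll":-0.03}]' >/dev/null && python3 c.py 0.38 &&
python3 -m handwheel '[{"tx":0,"ty":0,"tz":0,"roll":-0.03},{"tx":0,"ty":0,"tz":0,"roll":-0.03}]' >/dev/null && python3 c.py 0.38 &&
python3 -m handwheel '[{"tx":0,"ty":0,"tz":0,"roll":-0.03},{"tx":0,"ty":0,"tz":0,"roll":-0.03}]' >/dev/null && python3 c.py 0.38 &&
python3 -m handwheel '[{"tx":0,"ty":0,"tz":0,"roll":-0.03},{"tx":0,"ty":0,"tz":0,"roll":-0.03}]' >/dev/null && python3 c.py 0.38 &&
python3 -m handwheel '[{"tx":0,"ty":0,"tz":0,"roll":-0.03},{"tx":0,"ty":0,"tz":0,"roll":-0.03}]' >/dev/null && python3 c.py 0.38 &&
python3 -m handwheel '[{"tx":0,"ty":0,"tz":0,"roll":-0.03},{"tx":0,"ty":0,"tz":0,"roll":-0.03}]' >/dev/null && python3 c.py 0.38 &&
python3 -m handwheel '[{"tx":0,"ty":0,"tz":0,"roll":-0.03},{"tx":0,"ty":0,"tz":0,"roll":-0.03}]' >/dev/null && python3 c.py 0.38 &&
python3 -m handwheel '[{"tx":0,"ty":0,"tz":0,"roll":-0.03},{"tx":0,"ty":0,"tz":0,"roll":-0.03}]' >/dev/null && python3 c.py 0.38
```

```text
t6.20 yaw 0.001 q6 1.377 Tz -0.024 F [-3.7 -3.2  3.2] g 46
t6.37 yaw 0.061 q6 1.317 Tz -0.227 F [-3.3 -3.4  4.4] g 46
t6.53 yaw 0.122 q6 1.256 Tz -0.189 F [-2.6 -3.5  3.8] g 46
t6.70 yaw 0.182 q6 1.196 Tz -0.087 F [-2.4 -3.1  4.4] g 46
t6.87 yaw 0.242 q6 1.136 Tz -0.022 F [-3.  -4.   4.2] g 46
t7.03 yaw 0.303 q6 1.076 Tz 0.079 F [-3.4 -4.5  3.3] g 46
t7.20 yaw 0.362 q6 1.016 Tz -0.217 F [-3.2 -2.5  4.9] g 46
t7.37 yaw 0.422 q6 0.956 Tz -0.218 F [-3.  -3.2  3.8] g 46
t7.53 yaw 0.482 q6 0.896 Tz -0.137 F [-3.2 -4.3  4.2] g 46
t7.70 yaw 0.542 q6 0.836 Tz -0.034 F [-2.2 -4.3  3.9] g 46
t7.87 yaw 0.602 q6 0.776 Tz 0.056 F [-2.5 -4.5  4.3] g 46
t8.03 yaw 0.662 q6 0.716 Tz -0.249 F [-2.1 -4.5  3.3] g 46
t8.20 yaw 0.722 q6 0.656 Tz -0.143 F [-2.8 -4.8  3.7] g 46
```

```bash
python3 -m handwheel '[{"tx":0,"ty":0,"tz":0,"roll":-0.03},{"tx":0,"ty":0,"tz":0,"roll":-0.03}]' >/dev/null && python3 c.py 0.36 &&
python3 -m handwheel '[{"tx":0,"ty":0,"tz":0,"roll":-0.03},{"tx":0,"ty":0,"tz":0,"roll":-0.03}]' >/dev/null && python3 c.py 0.36 &&
python3 -m handwheel '[{"tx":0,"ty":0,"tz":0,"roll":-0.03},{"tx":0,"ty":0,"tz":0,"roll":-0.03}]' >/dev/null && python3 c.py 0.36 &&
python3 -m handwheel '[{"tx":0,"ty":0,"tz":0,"roll":-0.03},{"tx":0,"ty":0,"tz":0,"roll":-0.03}]' >/dev/null && python3 c.py 0.36 &&
python3 -m handwheel '[{"tx":0,"ty":0,"tz":0,"roll":-0.03},{"tx":0,"ty":0,"tz":0,"roll":-0.03}]' >/dev/null && python3 c.py 0.36 &&
python3 -m handwheel '[{"tx":0,"ty":0,"tz":0,"roll":-0.03},{"tx":0,"ty":0,"tz":0,"roll":-0.03}]' >/dev/null && python3 c.py 0.36 &&
python3 -m handwheel '[{"tx":0,"ty":0,"tz":0,"roll":-0.03},{"tx":0,"ty":0,"tz":0,"roll":-0.03}]' >/dev/null && python3 c.py 0.36 &&
python3 -m handwheel '[{"tx":0,"ty":0,"tz":0,"roll":-0.03},{"tx":0,"ty":0,"tz":0,"roll":-0.03}]' >/dev/null && python3 c.py 0.36 &&
python3 -m handwheel '[{"tx":0,"ty":0,"tz":0,"roll":-0.03},{"tx":0,"ty":0,"tz":0,"roll":-0.03}]' >/dev/null && python3 c.py 0.36 &&
python3 -m handwheel '[{"tx":0,"ty":0,"tz":0,"roll":-0.03},{"tx":0,"ty":0,"tz":0,"roll":-0.03}]' >/dev/null && python3 c.py 0.36 &&
python3 -m handwheel '[{"tx":0,"ty":0,"tz":0,"roll":-0.03},{"tx":0,"ty":0,"tz":0,"roll":-0.03}]' >/dev/null && python3 c.py 0.36 &&
python3 -m handwheel '[{"tx":0,"ty":0,"tz":0,"roll":-0.03},{"tx":0,"ty":0,"tz":0,"roll":-0.03}]' >/dev/null && python3 c.py 0.36 &&
python3 -m handwheel '[{"tx":0,"ty":0,"tz":0,"roll":-0.03},{"tx":0,"ty":0,"tz":0,"roll":-0.03}]' >/dev/null && python3 c.py 0.36 &&
python3 -m handwheel '[{"tx":0,"ty":0,"tz":0,"roll":-0.03},{"tx":0,"ty":0,"tz":0,"roll":-0.03}]' >/dev/null && python3 c.py 0.36 &&
python3 -m handwheel '[{"tx":0,"ty":0,"tz":0,"roll":-0.03},{"tx":0,"ty":0,"tz":0,"roll":-0.03}]' >/dev/null && python3 c.py 0.36 &&
python3 -m handwheel '[{"tx":0,"ty":0,"tz":0,"roll":-0.03},{"tx":0,"ty":0,"tz":0,"roll":-0.03}]' >/dev/null && python3 c.py 0.36 &&
python3 -m handwheel '[{"tx":0,"ty":0,"tz":0,"roll":-0.03},{"tx":0,"ty":0,"tz":0,"roll":-0.03}]' >/dev/null && python3 c.py 0.36 &&
python3 -m handwheel '[{"tx":0,"ty":0,"tz":0,"roll":-0.03},{"tx":0,"ty":0,"tz":0,"roll":-0.03}]' >/dev/null && python3 c.py 0.36 &&
python3 -m handwheel '[{"tx":0,"ty":0,"tz":0,"roll":-0.03},{"tx":0,"ty":0,"tz":0,"roll":-0.03}]' >/dev/null && python3 c.py 0.36 &&
python3 -m handwheel '[{"tx":0,"ty":0,"tz":0,"roll":-0.03},{"tx":0,"ty":0,"tz":0,"roll":-0.03}]' >/dev/null && python3 c.py 0.36
```

```text
t8.37 yaw 0.782 q6 0.596 Tz -0.003 F [-1.7 -3.7  4.4] g 46
t8.53 yaw 0.842 q6 0.536 Tz 0.034 F [-2.2 -5.   3.6] g 46
t8.70 yaw 0.903 q6 0.476 Tz 0.120 F [-1.7 -4.5  3.5] g 46
t8.87 yaw 0.962 q6 0.416 Tz -0.294 F [-1.4 -5.   4.1] g 46
t9.03 yaw 1.022 q6 0.356 Tz -0.139 F [-2.6 -4.2  3.1] g 46
t9.20 yaw 1.082 q6 0.296 Tz -0.037 F [-2.7 -4.9  3.6] g 46
t9.37 yaw 1.142 q6 0.236 Tz 0.064 F [-2.3 -4.5  3.2] g 46
t9.53 yaw 1.202 q6 0.176 Tz -0.163 F [-2.1 -4.2  3.9] g 46
t9.70 yaw 1.262 q6 0.116 Tz -0.178 F [-2.1 -4.6  3.9] g 46
t9.87 yaw 1.322 q6 0.056 Tz -0.103 F [-1.7 -4.9  3.6] g 46
t10.03 yaw 1.382 q6 -0.004 Tz 0.017 F [-1.8 -3.6  3.3] g 46
t10.20 yaw 1.442 q6 -0.064 Tz -0.010 F [-0.9 -3.9  2.1] g 46
t10.37 yaw 1.501 q6 -0.123 Tz -0.507 F [-1.3 -4.9  3.6] g 46
```

The stop is reached (0.51 N m, never met between notches). Now clockwise, counting clicks by torque pattern: four crests and four drops.

```bash
python3 -m handwheel '[{"tx":0,"ty":0,"tz":0,"roll":0.03},{"tx":0,"ty":0,"tz":0,"roll":0.03}]' >/dev/null ; python3 c.py 0.38 &&
python3 -m handwheel '[{"tx":0,"ty":0,"tz":0,"roll":0.02},{"tx":0,"ty":0,"tz":0,"roll":0.02}]' >/dev/null && python3 c.py 0.38 &&
python3 -m handwheel '[{"tx":0,"ty":0,"tz":0,"roll":0.02},{"tx":0,"ty":0,"tz":0,"roll":0.02}]' >/dev/null && python3 c.py 0.38 &&
python3 -m handwheel '[{"tx":0,"ty":0,"tz":0,"roll":0.02},{"tx":0,"ty":0,"tz":0,"roll":0.02}]' >/dev/null && python3 c.py 0.38 &&
python3 -m handwheel '[{"tx":0,"ty":0,"tz":0,"roll":0.02},{"tx":0,"ty":0,"tz":0,"roll":0.02}]' >/dev/null && python3 c.py 0.38 &&
python3 -m handwheel '[{"tx":0,"ty":0,"tz":0,"roll":0.02},{"tx":0,"ty":0,"tz":0,"roll":0.02}]' >/dev/null && python3 c.py 0.38 &&
python3 -m handwheel '[{"tx":0,"ty":0,"tz":0,"roll":0.02},{"tx":0,"ty":0,"tz":0,"roll":0.02}]' >/dev/null && python3 c.py 0.38 &&
python3 -m handwheel '[{"tx":0,"ty":0,"tz":0,"roll":0.02},{"tx":0,"ty":0,"tz":0,"roll":0.02}]' >/dev/null && python3 c.py 0.38 &&
python3 -m handwheel '[{"tx":0,"ty":0,"tz":0,"roll":0.02},{"tx":0,"ty":0,"tz":0,"roll":0.02}]' >/dev/null && python3 c.py 0.38 &&
python3 -m handwheel '[{"tx":0,"ty":0,"tz":0,"roll":0.02},{"tx":0,"ty":0,"tz":0,"roll":0.02}]' >/dev/null && python3 c.py 0.38 &&
python3 -m handwheel '[{"tx":0,"ty":0,"tz":0,"roll":0.02},{"tx":0,"ty":0,"tz":0,"roll":0.02}]' >/dev/null && python3 c.py 0.38 &&
python3 -m handwheel '[{"tx":0,"ty":0,"tz":0,"roll":0.02},{"tx":0,"ty":0,"tz":0,"roll":0.02}]' >/dev/null && python3 c.py 0.38 &&
python3 -m handwheel '[{"tx":0,"ty":0,"tz":0,"roll":0.02},{"tx":0,"ty":0,"tz":0,"roll":0.02}]' >/dev/null && python3 c.py 0.38 &&
python3 -m handwheel '[{"tx":0,"ty":0,"tz":0,"roll":0.02},{"tx":0,"ty":0,"tz":0,"roll":0.02}]' >/dev/null && python3 c.py 0.38 &&
python3 -m handwheel '[{"tx":0,"ty":0,"tz":0,"roll":0.02},{"tx":0,"ty":0,"tz":0,"roll":0.02}]' >/dev/null && python3 c.py 0.38 &&
python3 -m handwheel '[{"tx":0,"ty":0,"tz":0,"roll":0.02},{"tx":0,"ty":0,"tz":0,"roll":0.02}]' >/dev/null && python3 c.py 0.38 &&
python3 -m handwheel '[{"tx":0,"ty":0,"tz":0,"roll":0.02},{"tx":0,"ty":0,"tz":0,"roll":0.02}]' >/dev/null && python3 c.py 0.38
```

```text
t10.53 yaw 1.440 q6 -0.062 Tz 0.250 F [-1.6 -4.   3.4] g 46
t10.70 yaw 1.400 q6 -0.022 Tz 0.154 F [-2.5 -4.4  2.9] g 46
t10.87 yaw 1.360 q6 0.018 Tz 0.095 F [-2.7 -5.2  4.2] g 46
t11.03 yaw 1.320 q6 0.058 Tz 0.040 F [-2.3 -5.   4. ] g 46
t11.20 yaw 1.280 q6 0.099 Tz -0.042 F [-2.1 -4.7  3.1] g 46
t11.37 yaw 1.239 q6 0.139 Tz -0.099 F [-1.9 -4.2  3.3] g 46
t11.53 yaw 1.199 q6 0.179 Tz 0.018 F [-2.  -4.7  3.5] g 46
t11.70 yaw 1.160 q6 0.218 Tz 0.212 F [-2.3 -5.3  3.6] g 46
t11.87 yaw 1.120 q6 0.258 Tz 0.163 F [-2.6 -5.3  3.6] g 46
t12.03 yaw 1.080 q6 0.298 Tz 0.059 F [-2.3 -5.2  3.9] g 46
t12.20 yaw 1.040 q6 0.338 Tz 0.037 F [-3.2 -4.9  3.1] g 46
t12.37 yaw 1.000 q6 0.379 Tz -0.074 F [-3.4 -5.5  2.9] g 46
t12.53 yaw 0.959 q6 0.419 Tz -0.141 F [-2.7 -4.5  4.5] g 46
t12.70 yaw 0.920 q6 0.458 Tz 0.122 F [-2.8 -5.1  3.8] g 46
t12.87 yaw 0.880 q6 0.498 Tz 0.214 F [-2.  -5.1  3.6] g 46
t13.03 yaw 0.840 q6 0.538 Tz 0.177 F [-3.2 -5.   4.5] g 46
t13.20 yaw 0.800 q6 0.578 Tz 0.100 F [-2.5 -4.5  4.2] g 46
```

```bash
python3 -m handwheel '[{"tx":0,"ty":0,"tz":0,"roll":0.02},{"tx":0,"ty":0,"tz":0,"roll":0.02}]' >/dev/null && python3 c.py 0.38 &&
python3 -m handwheel '[{"tx":0,"ty":0,"tz":0,"roll":0.02},{"tx":0,"ty":0,"tz":0,"roll":0.02}]' >/dev/null && python3 c.py 0.38 &&
python3 -m handwheel '[{"tx":0,"ty":0,"tz":0,"roll":0.02},{"tx":0,"ty":0,"tz":0,"roll":0.02}]' >/dev/null && python3 c.py 0.38 &&
python3 -m handwheel '[{"tx":0,"ty":0,"tz":0,"roll":0.02},{"tx":0,"ty":0,"tz":0,"roll":0.02}]' >/dev/null && python3 c.py 0.38 &&
python3 -m handwheel '[{"tx":0,"ty":0,"tz":0,"roll":0.02},{"tx":0,"ty":0,"tz":0,"roll":0.02}]' >/dev/null && python3 c.py 0.38 &&
python3 -m handwheel '[{"tx":0,"ty":0,"tz":0,"roll":0.02},{"tx":0,"ty":0,"tz":0,"roll":0.02}]' >/dev/null && python3 c.py 0.38 &&
python3 -m handwheel '[{"tx":0,"ty":0,"tz":0,"roll":0.02},{"tx":0,"ty":0,"tz":0,"roll":0.02}]' >/dev/null && python3 c.py 0.38 &&
python3 -m handwheel '[{"tx":0,"ty":0,"tz":0,"roll":0.02},{"tx":0,"ty":0,"tz":0,"roll":0.02}]' >/dev/null && python3 c.py 0.38 &&
python3 -m handwheel '[{"tx":0,"ty":0,"tz":0,"roll":0.02},{"tx":0,"ty":0,"tz":0,"roll":0.02}]' >/dev/null && python3 c.py 0.38 &&
python3 -m handwheel '[{"tx":0,"ty":0,"tz":0,"roll":0.02},{"tx":0,"ty":0,"tz":0,"roll":0.02}]' >/dev/null && python3 c.py 0.38
```

```text
t13.37 yaw 0.760 q6 0.618 Tz -0.001 F [-3.4 -5.   4.3] g 46
t13.53 yaw 0.720 q6 0.659 Tz 0.006 F [-3.  -4.2  3.5] g 46
t13.70 yaw 0.679 q6 0.699 Tz -0.150 F [-3.9 -4.4  4.6] g 46
t13.87 yaw 0.640 q6 0.738 Tz 0.050 F [-4.  -3.7  3.4] g 46
t14.03 yaw 0.600 q6 0.778 Tz 0.263 F [-3.5 -5.1  4.7] g 46
t14.20 yaw 0.560 q6 0.818 Tz 0.188 F [-2.9 -4.6  4.6] g 46
t14.37 yaw 0.520 q6 0.858 Tz 0.099 F [-2.4 -3.9  3.9] g 46
t14.53 yaw 0.480 q6 0.898 Tz 0.058 F [-3.4 -5.4  3.5] g 46
t14.70 yaw 0.440 q6 0.939 Tz -0.022 F [-3.6 -4.6  4.6] g 46
t14.87 yaw 0.399 q6 0.979 Tz -0.105 F [-2.5 -2.6  4.6] g 46
```

```bash
python3 -m handwheel '[{"tx":0,"ty":0,"tz":0,"roll":0.02},{"tx":0,"ty":0,"tz":0,"roll":0.01}]' >/dev/null && python3 c.py 0.38 
python3 -m handwheel '[{"tx":0,"ty":0,"tz":0,"roll":0.01},{"tx":0,"ty":0,"tz":0,"roll":0}]' >/dev/null && python3 c.py 0.38 
python3 -m handwheel '[{"tx":0,"ty":0,"tz":0,"roll":0.01},{"tx":0,"ty":0,"tz":0,"roll":0}]' >/dev/null && python3 c.py 0.38
```

```text
t15.03 yaw 0.369 q6 1.009 Tz -0.145 F [-3.7 -3.7  4.5] g 46
t15.20 yaw 0.360 q6 1.018 Tz -0.126 F [-3.8 -4.   3.8] g 46
t15.37 yaw 0.350 q6 1.028 Tz 0.013 F [-3.1 -4.3  4.2] g 46
```

The knob rests in notch 4: four drops, residual torque about 0, and 1.11 rad from the stop. Releasing and lifting.

```bash
python3 -m handwheel '[{"tx":0,"ty":0,"tz":0,"roll":0},{"tx":0,"ty":0,"tz":0,"roll":0},{"tx":0,"ty":0,"tz":0,"roll":0},{"tx":0,"ty":0,"tz":0,"roll":0}]' 65 20 >/dev/null; python3 o.py
python3 -m handwheel '[{"tx":0,"ty":0,"tz":-5,"roll":0},{"tx":0,"ty":0,"tz":-10,"roll":0},{"tx":0,"ty":0,"tz":-15,"roll":0},{"tx":0,"ty":0,"tz":-20,"roll":0},{"tx":0,"ty":0,"tz":-20,"roll":0},{"tx":0,"ty":0,"tz":-10,"roll":0},{"tx":0,"ty":0,"tz":0,"roll":0.085},{"tx":0,"ty":0,"tz":0,"roll":0.085},{"tx":0,"ty":0,"tz":0,"roll":0}]' >/dev/null; python3 o.py
python3 -m handwheel '[{"tx":-4,"ty":-14,"tz":0,"roll":0},{"tx":-4,"ty":-15,"tz":0,"roll":0},{"tx":-4,"ty":-15,"tz":0,"roll":0},{"tx":-4,"ty":-15,"tz":0,"roll":0},{"tx":-4,"ty":-15,"tz":0,"roll":0},{"tx":-4,"ty":-15,"tz":0,"roll":0},{"tx":-4,"ty":-15,"tz":0,"roll":0},{"tx":-3,"ty":-12,"tz":0,"roll":0},{"tx":0,"ty":0,"tz":0,"roll":0},{"tx":0,"ty":0,"tz":0,"roll":0},{"tx":0,"ty":0,"tz":0,"roll":0}]' 0 20 >/dev/null; python3 o.py
python3 - <<'E'
from h import *
im,d=optics.get_image("scene"); im2,d2=optics.get_image("top")
a=cv2.resize(im[130:230,230:320],None,fx=4,fy=5.5,interpolation=cv2.INTER_CUBIC);b=cv2.resize(im2[165:265,230:320],None,fx=4,fy=5.5,interpolation=cv2.INTER_CUBIC)
cv2.imwrite("pics/c.png",np.hstack([a,b])[:,:,::-1])
E
```

```text
t15.70 q [-1.920e-01 -1.040e-01  2.018e+00  1.000e-03  1.227e+00  1.027e+00] pos [ 0.5028 -0.022   0.0871] yaw 0.351 tilt 0.001 F [-0.1  0.3  0.5] T [ 0.002 -0.034 -0.034] op 0.0652 g 0.0
t16.45 q [-0.193 -0.197  1.957  0.     1.381  1.199] pos [ 0.5031 -0.0225  0.1681] yaw 0.179 tilt 0.001 F [-0.6 -1.   0.5] T [-0.015  0.014  0.003] op 0.0651 g 0.0
t17.37 q [ 0.026 -0.314  2.053 -0.     1.402  1.416] pos [0.4515 0.0859 0.1673] yaw 0.181 tilt 0.000 F [ 0.3 -0.6  0.4] T [ 0.017 -0.009 -0.011] op 0.0003 g 0.0
```

View pics/c.png

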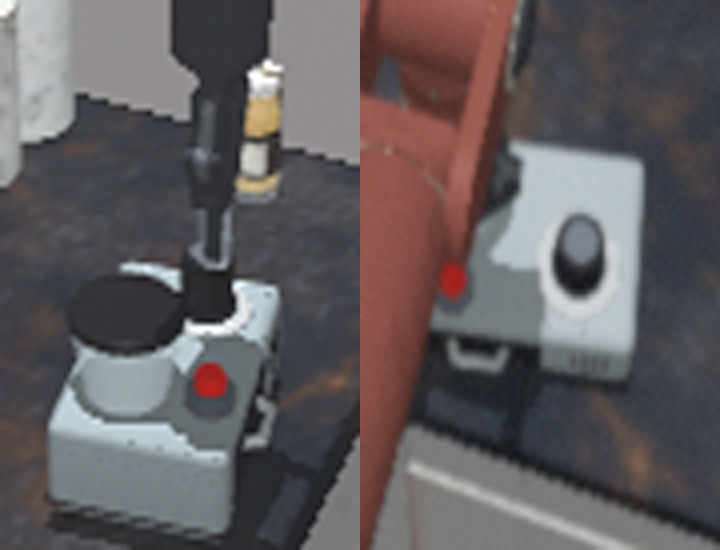

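The shut fingers hang directly above the red button: fingertip at (214,262) and button at (210,378) in the enlarged crop. Descending.

```bash
python3 -m handwheel '[{"tx":0,"ty":0,"tz":15,"roll":0},{"tx":0,"ty":0,"tz":15,"roll":0},{"tx":0,"ty":0,"tz":15,"roll":0},{"tx":0,"ty":0,"tz":10,"roll":0},{"tx":0,"ty":0,"tz":8,"roll":0},{"tx":0,"ty":0,"tz":3,"roll":0},{"tx":0,"ty":0,"tz":0,"roll":0}]' >/dev/null; python3 o.py; python3 c.py 0.5 &&
python3 -m handwheel '[{"tx":0,"ty":0,"tz":2,"roll":0},{"tx":0,"ty":0,"tz":2,"roll":0}]' >/dev/null; python3 o.py; python3 c.py 0.5 &&
python3 -m handwheel '[{"tx":0,"ty":0,"tz":1,"roll":0},{"tx":0,"ty":0,"tz":1,"roll":0}]' >/dev/null; python3 o.py; python3 c.py 0.5 &&
python3 -m handwheel '[{"tx":0,"ty":0,"tz":1,"roll":0},{"tx":0,"ty":0,"tz":1,"roll":0}]' >/dev/null; python3 o.py
```

```text
t18.05 q [ 0.026 -0.238  2.11  -0.     1.271  1.416] pos [0.4511 0.0859 0.1006] yaw 0.180 tilt 0.001 F [ 0.5 -1.   0.6] T [-0.019  0.    -0.032] op 0.0001 g 0.0
t18.05 yaw 0.180 q6 1.416 Tz -0.032 F [ 0.5 -1.   0.6] g 0
t18.22 q [ 0.026 -0.234  2.111  0.     1.263  1.416] pos [0.4522 0.0861 0.0982] yaw 0.181 tilt 0.002 F [-0.4  0.8  0. ] T [-0.004  0.041 -0.031] op 0.0001 g 0.0
t18.22 yaw 0.181 q6 1.416 Tz -0.031 F [-0.4  0.8  0. ] g 0
t18.38 q [ 0.026 -0.231  2.113 -0.     1.259  1.416] pos [0.4518 0.0861 0.0958] yaw 0.181 tilt 0.001 F [-0.1 -0.2  1.4] T [ 0.024 -0.007  0.049] op -0.0001 g 0.6
t18.38 yaw 0.181 q6 1.416 Tz 0.049 F [-0.1 -0.2  1.4] g 1
t18.55 q [ 0.026 -0.228  2.114 -0.     1.255  1.416] pos [0.4518 0.0861 0.0938] yaw 0.181 tilt 0.001 F [-1.   0.2  3.2] T [-0.015  0.033  0.004] op -0.0002 g 1.0
```

```bash
cat > p.py <<'E'
import sys
from station import ctrl
o=ctrl.get_obs(); f=o["contact_force"][2]; print("%.2f"%o["t"],o["tool_pos"].round(4),o["contact_force"].round(1)); sys.exit(int(f>9))
E
python3 -m handwheel '[{"tx":0,"ty":0,"tz":1,"roll":0},{"tx":0,"ty":0,"tz":1,"roll":0}]' >/dev/null; python3 p.py &&
python3 -m handwheel '[{"tx":0,"ty":0,"tz":1,"roll":0},{"tx":0,"ty":0,"tz":0.5,"roll":0}]' >/dev/null; python3 p.py &&
python3 -m handwheel '[{"tx":0,"ty":0,"tz":0.5,"roll":0},{"tx":0,"ty":0,"tz":0,"roll":0}]' >/dev/null; python3 p.py &&
python3 -m handwheel '[{"tx":0,"ty":0,"tz":0.5,"roll":0},{"tx":0,"ty":0,"tz":0,"roll":0}]' >/dev/null; python3 p.py &&
python3 -m handwheel '[{"tx":0,"ty":0,"tz":0.5,"roll":0},{"tx":0,"ty":0,"tz":0,"roll":0}]' >/dev/null; python3 p.py
```

```text
18.72 [0.4518 0.0861 0.0917] [ 0.4 -0.2  2.5]
18.88 [0.4518 0.0861 0.0901] [0.1 0.4 3.7]
19.05 [0.4518 0.0861 0.09  ] [-1.6 -0.3  6. ]
19.22 [0.4518 0.0861 0.0899] [-2.7 -0.6  8.8]
19.38 [0.4518 0.0861 0.0899] [-3.9 -0.6 10.3]
```

It has bottomed: 10 N with z held at 0.0899. Releasing and retreating.

```bash
python3 -m handwheel '[{"tx":0,"ty":0,"tz":0,"roll":0},{"tx":0,"ty":0,"tz":0,"roll":0},{"tx":0,"ty":0,"tz":-2,"roll":0},{"tx":0,"ty":0,"tz":-3,"roll":0},{"tx":0,"ty":0,"tz":-5,"roll":0},{"tx":0,"ty":0,"tz":-10,"roll":0},{"tx":0,"ty":0,"tz":-20,"roll":0},{"tx":0,"ty":0,"tz":-30,"roll":0},{"tx":0,"ty":0,"tz":-40,"roll":0},{"tx":0,"ty":0,"tz":-20,"roll":0},{"tx":0,"ty":0,"tz":0,"roll":0},{"tx":0,"ty":0,"tz":0,"roll":0}]' >/dev/null; python3 o.py
python3 - <<'E'
from h import *
im,d=optics.get_image("scene"); cv2.imwrite("pics/d.png",cv2.resize(im[130:330,160:420],None,fx=3,fy=3)[:,:,::-1])
E
```

```text
t20.38 q [ 0.026 -0.356  1.996 -0.     1.498  1.416] pos [0.452  0.0861 0.2201] yaw 0.181 tilt 0.003 F [ 0.1  0.6 -0.2] T [-0.002  0.005  0.022] op 0.0001 g 0.0
```

View pics/d.png

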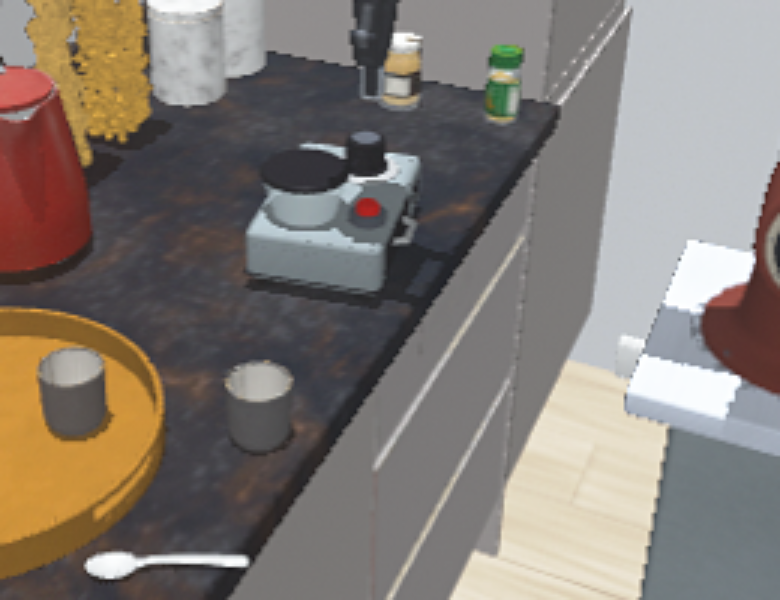

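The button is up again at (368,208). The cup, jars and teaspoon are where they were, and the arm is clear. Handing in.

```bash
python3 -c "
from station import ctrl
print(ctrl.finish_job())"
```

```text
the job is handed in; nothing more can be done
None
```

I turned the selector back to its end stop (0.51 N m), then clockwise four clicks and let go in the fourth notch, pressed the start button fully down and let it come up, and handed in at about 20 s with nothing else touched; no verdict was returned.

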